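# Seat the price plates in the sprung ticket holders of a nut stall

### The job

Set the green walnut price plate and the orange cashew price plate, which stand in the wooden plate box, each into the sprung ticket holder in front of its own tub of nuts. Lower each into its tapering slot and press it down by feel until it has pushed the steel cheek fully back and will go no further, upright against the back wall, then let go: a thumb push of 10 to 15 N is enough, more than 20 N would crack the holder. Leave the yellow hazelnut plate, the scoop and the jar as they are.

Things in the scene. Friction and masses are not known exactly. Their poses are not given: they have to be found in the camera images.
- plate_walnut: Green price plate with a picture of a walnut on both faces: flat board 70 mm wide (its y), 100 mm tall (its z), 8 mm thick (its x). Origin: centre of its underside. Turned half round about z it is the same. Starts standing upright in a slot of the plate box, its underside 8 mm above the counter.
- plate_cashew: Orange price plate with a picture of a cashew on both faces: flat board 70 mm wide (its y), 100 mm tall (its z), 12 mm thick (its x). Origin: centre of its underside. Turned half round about z it is the same. Starts standing upright in a slot of the plate box, its underside 8 mm above the counter.
- plate_hazel: Yellow price plate with a picture of a hazelnut on both faces: flat board 70 mm wide (its y), 100 mm tall (its z), 10 mm thick (its x). Origin: centre of its underside. Turned half round about z it is the same. Already seated in the holder of the hazelnut tub; leave it.
- tub_walnut: Clear tub of walnuts, 176 x 162 x 65 mm, green clip on its far rim. Origin: centre of its underside, on the counter; x points away from its ticket holder. The 94 x 46 x 60 mm wooden holder hangs at the near side: back wall face nominally at x -115 mm, slot middle at x -125, y 0, but hung up to 3 mm off in x and with its base anywhere 24 to 44 mm above the counter: not measured, feel for it.
- tub_cashew: Clear tub of cashews, 176 x 162 x 65 mm, orange clip on its far rim. Origin: centre of its underside, on the counter; x points away from its ticket holder. The 94 x 46 x 60 mm wooden holder hangs at the near side: back wall face nominally at x -115 mm, slot middle at x -125, y 0, but hung up to 3 mm off in x and with its base anywhere 24 to 44 mm above the counter: not measured, feel for it.
- cheek_walnut (a joint): Sprung steel cheek of the walnut holder, the slot's sloping robot-side face: slot 21 mm wide at the mouth (60 mm above the holder's base), narrowing evenly to 3 mm near the bottom (8 mm above it). Value: 0 at rest, grows as it is pushed back towards the robot, 0.003 m at its hard stop. Spring 1 N at rest, 2.5 N at the stop; friction makes the plate need some 4 to 10 N of push.
- cheek_cashew (a joint): The same cheek in the cashew holder: 0 at rest, 0.003 m fully back at its hard stop. A plate meets the cheek, then sinks 8.5 mm more as the cheek gives, then stops: the 8 mm plate with its underside about 14 mm above the holder's base, the 12 mm plate about 25 mm above it. The slot's back wall (tub side) is upright and rigid, its end walls leave a plate 5 mm each side.
- plate_box: Plywood box, 152 x 92 x 52 mm, with three slots 16 mm wide across it (length along its y), at x -45.5, 0 and +45.5 mm; the two plates stand in the outer slots, faces across its x. Fixed. Origin: centre of its underside; slot floor 8 mm up, walls 52 mm up.
- scoop: Aluminium nut scoop, about 170 mm long, 64 mm wide and 30 mm high, lying on the counter. Origin: under its middle. Leave it.
- jar: Amber glass jar with a brass lid, 64 mm across, 85 mm tall, standing on the counter. Origin: centre of its underside. Leave it.
There are look-alikes about, which are no part of the job. Of the things that look like the plate_walnut, the largest one is meant.

How it is judged:
By the outcome, as a careful person would: the job done as asked, in the order asked, and still so for the second after the job is handed in, with the robot touching nothing.
It also fails if it takes over 61 s, if anything falls off the work surface, if the arm or the gripper's body presses on something with over 40 N, if the wrist force passes 120 N, or if a joint passes its speed limit or range.

### The arm

A 6-joint arm with a two-finger parallel gripper is mounted at the origin on the work surface. World frame = base frame: x ahead of the robot, y to its left, z up, the work surface at z = 0. Lengths are in m, angles in rad, forces in N, time in s.
With the tool pointing down it reaches from about 0.35 to 0.775 m from the base axis. Payload 7.3 kg.
Tool frame: the origin (TCP) lies on the centre line of the jaws, within the pads' length; the fingertips stand tip_reach ahead of it and the grasp point (between the pads) lies 6 mm ahead of it (tip_reach is the distance from the TCP to the fingertips, in m); x points along the fingers, y is the direction in which the jaws open and shut, and the axes are right-handed (so a half turn about x gives the same grasp; the last joint's range is limited). The gripper opens to 92 mm and grips with 3 to 60 N. Pads are 19 mm wide; open, the fingers measure 130 mm over their backs; the gripper's body (75 mm by 190 mm) begins 47 mm behind the grasp point.
Start: joints at [-0.146, 0.342, 1.524, -0, 1.275, -0.146], TCP at [0.525, 0, 0.252] pointing down, gripper open.
Joint ranges: [-2.53, 2.53], [-0.77, 2.02], [0.04, 2.7], [-1, 4.14], [0.28, 2.66], [-3.11, 3.11]. Speed limits (rad/s): [2.57, 2.57, 3.14, 3.14, 3.14, 3.14].

### API

Orientations are given as [roll, pitch, yaw] about the fixed x, y, z axes, in that order (R = Rz(yaw) Ry(pitch) Rx(roll)).
In Python, from cell import observe, read_camera, get_calibration, hand_in, tip_reach gives the robot as it stands. The module is installed in compiled form; this text tells all that it offers.
- The arm moves only by the shell command python3 -m crank 'ROWS' [FORCE]. ROWS is JSON, a list of rows, each an object of numbers: "fingers": the opening, from -1 (shut) to 1 (fully open); "tx", "ty", "tz": the shift along the tool's x, y, z in units of 40 mm (1.0 is 40 mm); "roll": the turn about the tool's x in units of 10 degrees (1.0 is 10 degrees). In form: [{"fingers": .., "tx": .., "ty": .., "tz": .., "roll": ..}, ...]. A call has exactly 8 rows; each row is the pose to reach, as a shift and turn from the pose commanded when the call began, along the tool's axes at that moment; what a row does not reach only later rows make up. A row lasts 1/8 s, in which the tool goes at most 62.5 mm and 10.7 degrees, less where a joint would pass 70% of its speed; a pose out of reach is approached as far as the arm can. A call with a gripper value outside its range is refused whole. The fingers move at their own pace and stop on an object; FORCE is the grip in N (left out, the last holds). Time passes only in rows, so rows that repeat a pose let the fingers close, or fill a call up. It gives the time, the measured TCP pose, the force and the opening at its end, in the units of the state.
- observe(): the state, without advancing time (a new reading comes with each control period).
- read_camera(name): name is "scene" or "side" or "wrist"; returns (picture, depth): 480x640x3 uint8, red, green, blue; 480x640 float32, m along the optical axis (not along the pixel's ray), 0 where there is no reading.
- get_calibration(name): a dict with "vertical_fov" (degrees; the focal length in pixels is half the picture's height over the tangent of half this angle, whatever the lens; pixels are square), "cx", "cy" (the principal point, pixels), "pose" (4x4, takes a point from camera to world coordinates); the wrist camera has in their place "T_tool_cam" (4x4, takes a point from camera to tool coordinates, whose origin is the TCP and whose axes are the tool frame's). Camera axes: x right, y down, z forward; pixel columns grow to the right and rows downward; lengths in m; the calibration is good to about 2 mm. The wrist camera is an equidistant fisheye: a pixel r from the principal point sees the ray r / f radians off the axis. A picture is of the moment at which its call begins: read the wrist's pose just before it. get_calibration takes no time and is no camera call.
- hand_in(): hands the job in, once; it reports no verdict.
The state is a dict: "time": time; "qpos": joint angles; "qvel": joint speeds; "joint_efforts": joint torques, N m; "tool_pos": TCP position; "tool_rot": TCP orientation; "contact_force": force on the tool from outside, world axes, zero at the start; "torque": the same for the moment, N m; "opening": finger opening in m.
Only numpy, scipy, OpenCV 4.12 (cv2) and the standard library are available. Lean on these libraries where they do the work, as an engineer would, in place of code of your own. Each camera call takes 0.05 s, during which the arm holds its last target. There are 200 camera calls.

## Working session

There is one attempt and no reset: what is moved stays moved. The work goes in short steps, Python scripts to look and compute and a shell command to move; the robot and the scene stay as the last step left them, time stands still between calls to the robot, and variables do not carry over. Pictures are saved under pics/ and viewed, about 8 in all and at most 12, crops included, and the job is handed in when it is done.

```bash
mkdir -p pics
cat > h.py <<'E'
import numpy as np, cv2
from cell import observe, read_camera, get_calibration, tip_reach
def grab(name):
    s=observe(); im,d=read_camera(name); c=get_calibration(name); return s,im,d,c
def cloud(d,c):
    f=240/np.tan(np.radians(c["vertical_fov"])/2)
    v,u=np.mgrid[0:480,0:640]
    P=np.stack([(u-c["cx"])/f*d,(v-c["cy"])/f*d,d],-1)
    T=np.array(c["pose"]); W=P@T[:3,:3].T+T[:3,3]; W[d==0]=np.nan
    return W
E
python3 - <<'E'
from h import *
print(observe(), tip_reach() if callable(tip_reach) else tip_reach)
for n in("scene","side"):
    s,im,d,c=grab(n); cv2.imwrite(f"pics/{n}0.png",im[:,:,::-1]); np.savez(f"{n}0.npz",im=im,d=d,W=cloud(d,c)); print(n,c)
print(get_calibration("wrist"))
E
```

```text
{'time': 0.0, 'qpos': array([-1.46014083e-01,  3.42702407e-01,  1.52501537e+00, -1.90994815e-05,
        1.27538556e+00, -1.45994170e-01]), 'qvel': array([-9.26861768e-04,  6.48940277e-04, -3.56933509e-04, -1.82590571e-03,
        2.70162465e-04, -6.49429305e-05]), 'joint_efforts': array([ 7.61924657e-04, -4.31245601e+01, -2.44219762e+01,  7.17750052e-02,
        5.59406646e-02, -1.04314388e-04]), 'tool_pos': array([5.24633848e-01, 6.32987487e-05, 2.51056050e-01]), 'tool_rot': array([-1.70470138,  1.56928553,  3.00767326]), 'contact_force': array([ 0.83491206, -0.36751663, -0.45210775]), 'torque': array([-0.02786785, -0.01389168, -0.02482281]), 'opening': 0.09193796045856058} 0.025
scene {'vertical_fov': 43.68106799469426, 'cx': 318.198391246326, 'cy': 245.4855785571733, 'pose': array([[ 0.56664728,  0.50439887, -0.651531  ,  1.30833252],
       [ 0.82385197, -0.35966724,  0.43807238, -0.52281054],
       [-0.01337114, -0.78499762, -0.61935446,  0.80457871],
       [ 0.        ,  0.        ,  0.        ,  1.        ]])}
side {'vertical_fov': 56.54850025742794, 'cx': 322.1843171899015, 'cy': 234.8894853197612, 'pose': array([[ 0.99980689, -0.01520075,  0.01245432,  0.52588243],
       [-0.01922953, -0.62618053,  0.77944093, -0.76996443],
       [-0.00404944, -0.77952991, -0.62635191,  0.68073524],
       [ 0.        ,  0.        ,  0.        ,  1.        ]])}
{'vertical_fov': 65.70646984690485, 'cx': 324.5035368136387, 'cy': 244.50878549451133, 'T_tool_cam': array([[-2.27843896e-04, -2.77899806e-01,  9.60610038e-01,
        -1.33942997e-01],
       [ 9.99999971e-01, -1.40709875e-04,  1.96479981e-04,
         2.26230546e-05],
       [ 8.05655697e-05,  9.60610055e-01,  2.77899830e-01,
        -7.48070923e-02],
       [ 0.00000000e+00,  0.00000000e+00,  0.00000000e+00,
         1.00000000e+00]])}
```

View pics/scene0.png

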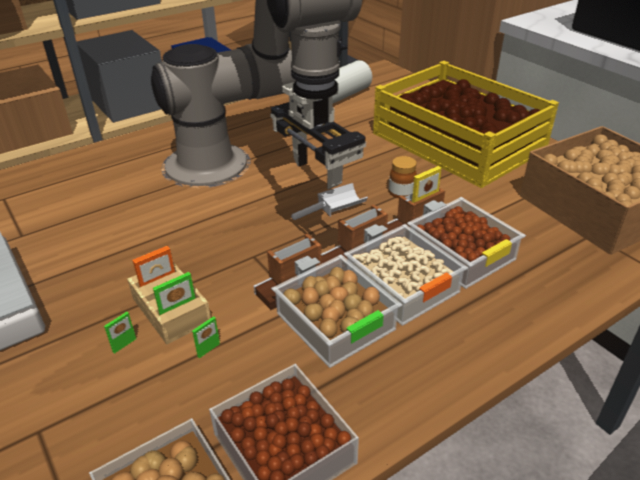

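View pics/side0.png

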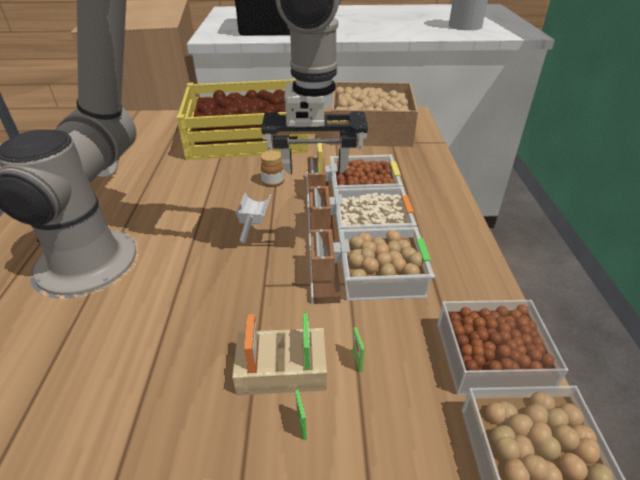

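Scene view: the orange plate stands at about (153,268) and the large green one at (176,295), both in the box. Small green decoys are at (120,332) and (206,337). The walnut tub (green clip) is at (335,310), the cashew tub (orange clip) at (410,265). Next I build a top-down height map and fit poses.

Run:
```python
from h import *
img=np.zeros((600,800,3),np.uint8); hz=np.full((600,800),-1.)
# map: x 0.30..0.80 (rows up), y -0.6..0.2 ; 1mm/px
P=[];C=[]
for n in("scene","side"):
    z=np.load(n+"0.npz"); W=z["W"].reshape(-1,3); c=z["im"].reshape(-1,3); k=np.isfinite(W[:,0]); P.append(W[k]);C.append(c[k])
    def seg(lo,hi,m): pass
    hsv=cv2.cvtColor(z["im"],cv2.COLOR_RGB2HSV).reshape(-1,3)[k].astype(int); w=W[k]
    for nm,h0,h1 in(("green",50,75),("orange",5,13),("yellow",24,31)):
        m=(hsv[:,0]>=h0)&(hsv[:,0]<=h1)&(hsv[:,1]>180)&(hsv[:,2]>120)&(w[:,2]>.055)&(w[:,2]<.16)&(w[:,0]>.25)&(w[:,0]<.85)&(w[:,1]<.25)&(w[:,1]>-.6)
        q=w[m]
        if len(q)<5: continue
        # cluster
        g=np.zeros((700,1000),np.uint8); ix=((q[:,0]-.2)*1000).astype(int); iy=((q[:,1]+.65)*1000).astype(int); g[ix,iy]=1
        g=cv2.dilate(g,np.ones((9,9))); N,L=cv2.connectedComponents(g); l=L[ix,iy]
        for i in range(1,N):
            r=q[l==i]
            if len(r)<15: continue
            (cx,cy),(a,b),an=cv2.minAreaRect((r[:,:2]*1000).astype(np.float32))
            e=np.linalg.svd(r[:,:2]-r[:,:2].mean(0),full_matrices=False)[2][0]
            print(n,nm,len(r),"ctr",round(cx),round(cy),"size",round(a),round(b),round(an,1),"z",r[:,2].min().round(3),r[:,2].max().round(3),"dir",np.degrees(np.arctan2(e[1],e[0])).round(1))
P=np.vstack(P);C=np.vstack(C)
o=np.argsort(P[:,2]);P=P[o];C=C[o]
k=(P[:,2]<.2)&(P[:,2]>-.02);P=P[k];C=C[k]
r=(600-(P[:,0]-.3)*1200).astype(int); cc=(800-(P[:,1]+.5)*1200).astype(int)
ok=(r>=0)&(r<600)&(cc>=0)&(cc<800)
img[r[ok],cc[ok]]=C[ok]
img=cv2.dilate(img,np.ones((2,2)))
cv2.imwrite("pics/top.png",img[:,:,::-1]); np.savez("cl.npz",P=P,C=C)
```

```text
scene green 76 ctr 498 -403 size 11 47 15.0 z 0.06 0.07 dir -74.2
scene green 252 ctr 509 -297 size 13 70 2.7 z 0.055 0.11 dir -87.8
scene green 69 ctr 598 -284 size 6 45 13.9 z 0.058 0.069 dir 102.5
scene green 333 ctr 753 -57 size 16 67 1.5 z 0.055 0.072 dir -89.8
scene orange 411 ctr 416 -297 size 19 70 2.0 z 0.055 0.111 dir -88.7
scene orange 259 ctr 674 231 size 35 120 90.0 z 0.055 0.074 dir -1.9
scene orange 326 ctr 749 112 size 17 71 2.0 z 0.055 0.071 dir -88.3
scene orange 406 ctr 819 -246 size 67 83 72.6 z 0.055 0.075 dir -5.2
scene orange 440 ctr 813 -303 size 70 75 88.0 z 0.056 0.076 dir -25.9
scene orange 42 ctr 818 -339 size 10 11 83.0 z 0.059 0.065 dir -29.6
scene yellow 104 ctr 541 243 size 13 12 11.7 z 0.081 0.144 dir -30.7
scene yellow 22 ctr 745 248 size 4 16 88.5 z 0.056 0.072 dir -2.6
```

View pics/top.png

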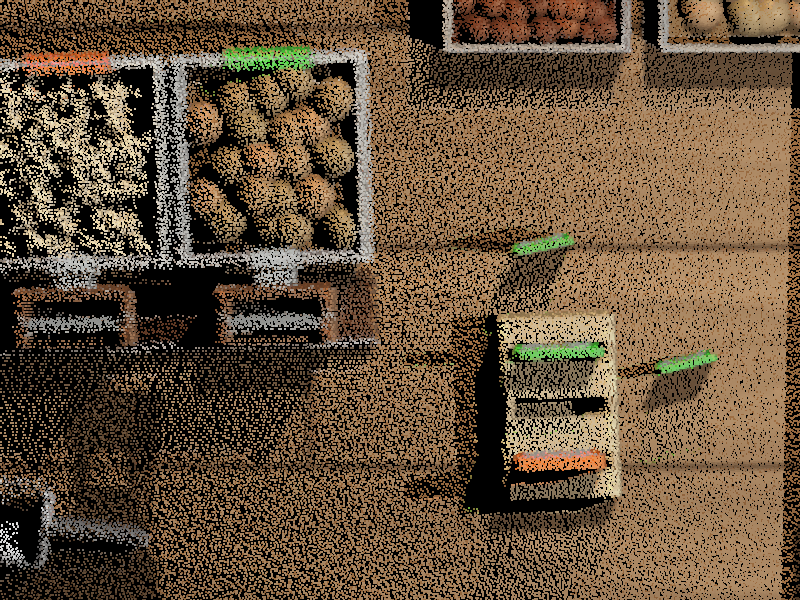

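```bash
cat >> h.py <<'E'
from scipy.spatial.transform import Rotation as Ro
def R(s): return Ro.from_euler("xyz",s["tool_rot"]).as_matrix()
def rect(q,lo=1,hi=99):
    """robust min-area rectangle by percentile extents: centre, yaw(deg), sizes"""
    best=None
    for a in np.radians(np.arange(-8,8.01,.1)):
        e=np.array([[np.cos(a),np.sin(a)],[-np.sin(a),np.cos(a)]]); t=q[:,:2]@e.T
        l,h=np.percentile(t,lo,0),np.percentile(t,hi,0); A=np.prod(h-l)
        if best is None or A<best[0]: best=(A,e.T@((l+h)/2),np.degrees(a),h-l)
    return [np.round(v,4) for v in best[1:]]
E
python3 - <<'E'
from h import *
s=observe(); print(R(s).round(3))
z={n:np.load(n+"0.npz") for n in("scene","side")}
for n in z:
    W=z[n]["W"].reshape(-1,3); c=z[n]["im"].reshape(-1,3).astype(int); k=np.isfinite(W[:,0]); W=W[k];c=c[k]
    def box(x0,x1,y0,y1,z0,z1): return (W[:,0]>x0)&(W[:,0]<x1)&(W[:,1]>y0)&(W[:,1]<y1)&(W[:,2]>z0)&(W[:,2]<z1)
    gray=(c.max(1)-c.min(1)<22)&(c.min(1)>95)
    print(n,"counter z",np.median(W[box(.45,.6,-.22,-.14,-.02,.02)][:,2]).round(4))
    for nm,y0,y1 in(("walnut",-.15,.022),("cashew",.028,.19)):
        q=W[box(.57,.78,y0,y1,.055,.075)&gray]; print(nm,"rim",len(q),rect(q),np.median(q[:,2]).round(4))
    for nm,y0,y1 in(("walnut",-.13,0.0),("cashew",.04,.165)):
        q=W[box(.49,.575,y0,y1,.075,.13)&~gray]; 
        zt=np.percentile(q[:,2],[50,80,90,95,98,100]) if len(q) else None
        print(nm,"holder",len(q),zt)
        if len(q): 
            t=q[q[:,2]>zt[3]-.005]; print("  top",len(t),rect(t,2,98), np.median(t[:,2]).round(4))
    q=W[box(.37,.56,-.36,-.23,.045,.057)]; print("box top",len(q),rect(q),np.median(q[:,2]).round(4))
    for nm,x0,x1 in(("green",.48,.535),("orange",.385,.445)):
        q=W[box(x0,x1,-.36,-.23,.07,.125)]; t=q[q[:,2]>.102]
        print(nm,len(q),rect(q),"z99",np.percentile(q[:,2],[50,95,99]).round(4),"top",len(t),rect(t) if len(t)>5 else "")
E
```

```text
[[-0.001  1.     0.   ]
 [ 0.     0.    -1.   ]
 [-1.    -0.001 -0.   ]]
scene counter z -0.0001
walnut rim 1323 [array([ 0.6684, -0.0583]), np.float64(1.8), array([0.1779, 0.1608])] 0.0642
cashew rim 1160 [array([0.6643, 0.1094]), np.float64(0.9), array([0.1779, 0.1604])] 0.0639
walnut holder 636 [0.08927874 0.09273693 0.09364032 0.09434114 0.09497807 0.09616018]
  top 316 [array([ 0.5409, -0.061 ]), np.float64(3.3), array([0.0461, 0.0939])] 0.0924
cashew holder 584 [0.09033764 0.09419311 0.09512777 0.09585302 0.09654673 0.09826232]
  top 277 [array([0.5383, 0.1065]), np.float64(0.6), array([0.0464, 0.0938])] 0.094
box top 1572 [array([ 0.4654, -0.2968]), np.float64(2.0), array([0.1489, 0.0916])] 0.0516
green 762 [array([ 0.5097, -0.2961]), np.float64(0.3), array([0.012 , 0.0691])] z99 [0.0931 0.1087 0.11  ] top 211 [array([ 0.5081, -0.296 ]), np.float64(2.0), array([0.0107, 0.0691])]
orange 756 [array([ 0.4181, -0.2971]), np.float64(3.9), array([0.0163, 0.0693])] z99 [0.0939 0.1087 0.1101] top 244 [array([ 0.4167, -0.297 ]), np.float64(1.4), array([0.015 , 0.0687])]
side counter z 
[... 293 characters left out ...]
[ 0.5379, -0.0657]), np.float64(-0.0), array([0.0437, 0.0946])] 0.0929
cashew holder 391 [0.089211   0.09467459 0.09545301 0.09591419 0.09643232 0.0973472 ]
  top 168 [array([0.5355, 0.103 ]), np.float64(0.1), array([0.0432, 0.0953])] 0.0946
box top 3134 [array([ 0.461 , -0.3017]), np.float64(2.5), array([0.1497, 0.0918])] 0.0522
green 276 [array([ 0.5061, -0.3013]), np.float64(2.9), array([0.0099, 0.0695])] z99 [0.1073 0.1096 0.1101] top 178 [array([ 0.5061, -0.3011]), np.float64(2.3), array([0.0078, 0.0693])]
orange 493 [array([ 0.4153, -0.3017]), np.float64(2.6), array([0.0128, 0.0707])] z99 [0.1067 0.1093 0.1101] top 289 [array([ 0.4148, -0.3013]), np.float64(2.5), array([0.012, 0.07 ])]
```

Both cameras agree on the relative geometry: plate to holder is 235 mm in y and 32 mm in x for walnut, 404 mm in y for cashew. I move above the walnut plate and verify with the wrist camera.

```bash
python3 -m crank '[{"fingers":0.3,"tx":0.3,"ty":-0.1,"tz":1.5,"roll":-0.22},{"fingers":0.3,"tx":0.6,"ty":-0.3,"tz":3,"roll":-0.22},{"fingers":0.3,"tx":1,"ty":-0.45,"tz":4.5,"roll":-0.22},{"fingers":0.3,"tx":1.25,"ty":-0.45,"tz":6,"roll":-0.22},{"fingers":0.3,"tx":1.25,"ty":-0.45,"tz":7,"roll":-0.22},{"fingers":0.3,"tx":1.25,"ty":-0.45,"tz":7.475,"roll":-0.22},{"fingers":0.3,"tx":1.25,"ty":-0.45,"tz":7.475,"roll":-0.22},{"fingers":0.3,"tx":1.25,"ty":-0.45,"tz":7.475,"roll":-0.22}]' 40
cat >> h.py <<'E'
def wcloud(s,d,c):
    f=240/np.tan(np.radians(c["vertical_fov"])/2)
    v,u=np.mgrid[0:480,0:640]; x=(u-c["cx"]);y=(v-c["cy"]); r=np.hypot(x,y)+1e-9; th=r/f
    P=np.stack([x/r*np.tan(th)*d,y/r*np.tan(th)*d,d],-1)
    T=np.array(c["T_tool_cam"]); P=P@T[:3,:3].T+T[:3,3]
    W=P@R(s).T+s["tool_pos"]; W[d==0]=np.nan; return W
E
python3 - <<'E'
from h import *
s,im,d,c=grab("wrist"); W=wcloud(s,d,c); cv2.imwrite("pics/w1.png",im[:,:,::-1]); np.savez("w1.npz",im=im,W=W)
print(s["time"],s["tool_pos"],R(s)[:,1],s["opening"],s["contact_force"])
W=W.reshape(-1,3); W=W[np.isfinite(W[:,0])]
def box(x0,x1,y0,y1,z0,z1): return (W[:,0]>x0)&(W[:,0]<x1)&(W[:,1]>y0)&(W[:,1]<y1)&(W[:,2]>z0)&(W[:,2]<z1)
q=W[box(.37,.56,-.36,-.23,.045,.057)]; print("box top",len(q),rect(q),np.median(q[:,2]).round(4))
for nm,x0,x1 in(("green",.485,.535),("orange",.385,.445)):
    t=W[box(x0,x1,-.36,-.23,.100,.116)]; print(nm,len(t),rect(t) if len(t)>5 else "",np.median(t[:,2]))
E
```

```text
time: 1.1
tool_pos: [0.5072, -0.2974, 0.2018]
tool_rot: [-2.942, 1.57, 1.81]
contact_force: [0.1, -0.5, 0.1]
opening: 0.0597
1.1 [ 0.50718392 -0.2974202   0.20175091] [ 9.99214581e-01  3.96256979e-02 -1.57257993e-04] 0.05965922071040487 [ 0.10643784 -0.49657831  0.13115268]
box top 13117 [array([ 0.4622, -0.2984]), np.float64(2.1), array([0.1457, 0.0905])] 0.0529
green 1263 [array([ 0.5054, -0.2976]), np.float64(2.0), array([0.0074, 0.0689])] 0.10896279589843802
orange 1893 [array([ 0.4142, -0.2955]), np.float64(2.2), array([0.0123, 0.0623])] 0.10868875709643012
```

View pics/w1.png

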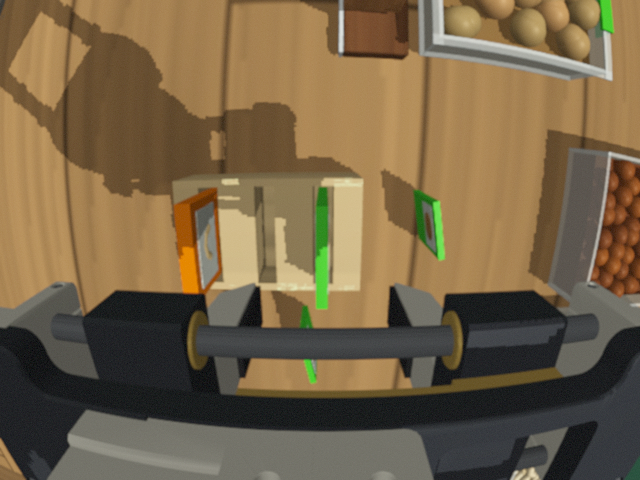

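Wrist view: the green plate (321,245) sits centred between the jaws, the orange plate is at (197,240), and the path is clear. Its depth puts the green plate at (0.505,-0.298), so I descend and grip.

```bash
python3 -m crank '[{"fingers":0.3,"tx":1,"ty":-0.03,"tz":0,"roll":0},{"fingers":0.3,"tx":2,"ty":-0.03,"tz":0,"roll":0},{"fingers":0.3,"tx":2.73,"ty":-0.03,"tz":0,"roll":0},{"fingers":0.3,"tx":2.73,"ty":-0.03,"tz":0,"roll":0},{"fingers":-1,"tx":2.73,"ty":-0.03,"tz":0,"roll":0},{"fingers":-1,"tx":2.73,"ty":-0.03,"tz":0,"roll":0},{"fingers":-1,"tx":2.73,"ty":-0.03,"tz":0,"roll":0},{"fingers":-1,"tx":2.73,"ty":-0.03,"tz":0,"roll":0}]' 40
```

```text
time: 2.15
tool_pos: [0.506, -0.2992, 0.0931]
tool_rot: [0.909, 1.57, -0.623]
contact_force: [-0.8, 0.1, -0.2]
opening: 0.0243
```

```bash
python3 -m crank '[{"fingers":-1,"tx":0,"ty":0,"tz":0,"roll":0},{"fingers":-1,"tx":0,"ty":0,"tz":0,"roll":0},{"fingers":-1,"tx":-0.3,"ty":0,"tz":0,"roll":0},{"fingers":-1,"tx":-1,"ty":0,"tz":0,"roll":0},{"fingers":-1,"tx":-2,"ty":0,"tz":0,"roll":0},{"fingers":-1,"tx":-3,"ty":0,"tz":0,"roll":0},{"fingers":-1,"tx":-3.25,"ty":0,"tz":0,"roll":0},{"fingers":-1,"tx":-3.25,"ty":0,"tz":0,"roll":0}]' 40
python3 - <<'E'
from h import *
s=observe(); print(s["contact_force"],s["opening"],s["tool_pos"])
E
```

```text
time: 3.15
tool_pos: [0.5058, -0.299, 0.2228]
tool_rot: [0.952, 1.57, -0.58]
contact_force: [-0.6, 0.7, -0.6]
opening: 0.0085
[-0.57003032  0.69250788 -0.62265284] 0.008479425557410446 [ 0.50575711 -0.29899498  0.2227692 ]
```

```bash
python3 -m crank '[{"fingers":-1,"tx":0,"ty":-0.1,"tz":-1.2,"roll":0},{"fingers":-1,"tx":0,"ty":-0.2,"tz":-2.5,"roll":0},{"fingers":-1,"tx":0,"ty":-0.3,"tz":-3.8,"roll":0},{"fingers":-1,"tx":0,"ty":-0.42,"tz":-5,"roll":0},{"fingers":-1,"tx":0,"ty":-0.42,"tz":-5.6,"roll":0},{"fingers":-1,"tx":0,"ty":-0.42,"tz":-5.9,"roll":0},{"fingers":-1,"tx":0,"ty":-0.42,"tz":-5.9,"roll":0},{"fingers":-1,"tx":0,"ty":-0.42,"tz":-5.9,"roll":0}]' 40
python3 - <<'E'
from h import *
s,im,d,c=grab("wrist"); W=wcloud(s,d,c); cv2.imwrite("pics/w2.png",im[:,:,::-1]); np.savez("w2.npz",im=im,W=W)
print(s["time"],s["tool_pos"],R(s)[:,1],s["opening"],s["contact_force"])
C=im.reshape(-1,3).astype(int)
W=W.reshape(-1,3); k=np.isfinite(W[:,0]);W=W[k];C=C[k]
def box(x0,x1,y0,y1,z0,z1): return (W[:,0]>x0)&(W[:,0]<x1)&(W[:,1]>y0)&(W[:,1]<y1)&(W[:,2]>z0)&(W[:,2]<z1)
gray=(C.max(1)-C.min(1)<22)
for nm,y0,y1 in(("walnut",-.13,0.0),("cashew",.035,.17)):
    t=W[box(.505,.575,y0,y1,.07,.12)&~gray]
    print(nm,len(t),np.percentile(t[:,2],[50,90,98]) if len(t) else "")
    if len(t): t=t[t[:,2]>np.percentile(t[:,2],98)-.006]; print(len(t),rect(t))
    m=(y0+y1)/2
    for yy in(m-.02,m,m+.02):
        b=W[box(.50,.58,yy-.003,yy+.003,.0,.12)]
        print("profile y",round(yy,3),[(round(x,3),np.round(np.percentile(b[(abs(b[:,0]-x)<.001)][:,2],[10,90]),3).tolist()) for x in np.arange(.512,.572,.003) if (abs(b[:,0]-x)<.001).any()])
E
```

```text
time: 4.15
tool_pos: [0.48, -0.0647, 0.2221]
tool_rot: [-1.329, 1.57, -2.862]
contact_force: [0.6, -0.8, 0.2]
opening: 0.0074
4.15 [ 0.48001732 -0.06471655  0.22210063] [ 9.99293907e-01  3.75680419e-02 -5.75002135e-04] 0.0074461309688685865 [ 0.57377393 -0.80211844  0.17008828]
walnut 3980 [0.08780593 0.09439804 0.09503873]
1915 [array([ 0.5367, -0.0601]), np.float64(2.3), array([0.0448, 0.0878])]
profile y -0.085 [(np.float64(0.512), [0.002, 0.066]), (np.float64(0.515), [0.027, 0.083]), (np.float64(0.518), [0.081, 0.083]), (np.float64(0.521), [0.081, 0.083]), (np.float64(0.524), [0.064, 0.066]), (np.float64(0.527), [0.042, 0.094]), (np.float64(0.53), [0.041, 0.094]), (np.float64(0.533), [0.041, 0.087]), (np.float64(0.536), [0.076, 0.078]), (np.float64(0.539), [0.069, 0.073]), (np.float64(0.542), [0.06, 0.062]), (np.float64(0.545), [0.052, 0.055]), (np.float64(0.548), [0.042, 0.043]), (np.float64(0.551), [0.043, 0.092]), (np.float64(0.554), [0.093, 0.095]), (np.float64(0.557), [0.093, 0.095]), (np.float64(0.56), [0.093, 0.094])]
profile y -0.065 [(np.float64(0.512), [0.009, 0.051]), 
[... 2801 characters left out ...]
9), [0.084, 0.086])]
profile y 0.123 [(np.float64(0.512), [0.023, 0.083]), (np.float64(0.515), [0.082, 0.084]), (np.float64(0.518), [0.083, 0.083]), (np.float64(0.524), [0.043, 0.044]), (np.float64(0.527), [0.043, 0.044]), (np.float64(0.53), [0.043, 0.054]), (np.float64(0.533), [0.077, 0.079]), (np.float64(0.536), [0.07, 0.073]), (np.float64(0.539), [0.059, 0.063]), (np.float64(0.542), [0.054, 0.056]), (np.float64(0.545), [0.043, 0.047]), (np.float64(0.548), [0.045, 0.089]), (np.float64(0.551), [0.094, 0.095]), (np.float64(0.554), [0.095, 0.096]), (np.float64(0.56), [0.084, 0.084]), (np.float64(0.563), [0.083, 0.086]), (np.float64(0.566), [0.083, 0.085]), (np.float64(0.569), [0.082, 0.087])]
```

View pics/w2.png

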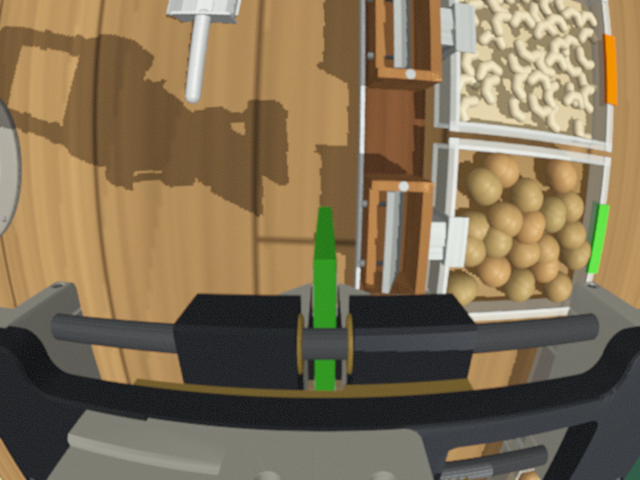

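Wrist view: the walnut holder is at (398,235), its slot between the sloping steel cheek and the back wall. Depth profile:

| Holder | Back wall x | Top z | Base z | Yaw |
|---|---|---|---|---|
| Walnut | ≈0.551 | 0.0945 | ≈0.0345 | ≈2° |
| Cashew | ≈0.5485 | 0.096 | ≈0.036 | ≈1° |

I enter the slot mouth 4 mm off the back wall.

```bash
python3 -m crank '[{"fingers":-1,"tx":0,"ty":0.8,"tz":0.03,"roll":0},{"fingers":-1,"tx":0,"ty":1.575,"tz":0.06,"roll":0},{"fingers":-1,"tx":0.3,"ty":1.575,"tz":0.06,"roll":0},{"fingers":-1,"tx":0.7,"ty":1.575,"tz":0.06,"roll":0},{"fingers":-1,"tx":1.0,"ty":1.575,"tz":0.06,"roll":0},{"fingers":-1,"tx":1.3,"ty":1.575,"tz":0.06,"roll":0},{"fingers":-1,"tx":1.465,"ty":1.575,"tz":0.06,"roll":0},{"fingers":-1,"tx":1.465,"ty":1.575,"tz":0.06,"roll":0}]' 50; python3 -c "
from h import *
s=observe();print(R(s)[:,1],R(s)[:,0],s['torque'],s['contact_force'])"
```

```text
time: 5.2
tool_pos: [0.5428, -0.0638, 0.1636]
tool_rot: [-1.831, 1.57, 2.92]
contact_force: [-0.2, 0.2, -0.5]
opening: 0.0077
[ 9.99264288e-01  3.83463218e-02 -6.65348881e-04] [-6.71642758e-04  1.51250466e-04 -9.99999763e-01] [ 0.00459277 -0.022695    0.00916338] [-0.23586824  0.20027775 -0.5066682 ]
```

No contact yet. I feel toward the back wall: 3 mm first, then smaller.

```bash
python3 -m crank '[{"fingers":-1,"tx":0,"ty":0.025,"tz":0,"roll":0},{"fingers":-1,"tx":0,"ty":0.05,"tz":0,"roll":0},{"fingers":-1,"tx":0,"ty":0.075,"tz":0,"roll":0},{"fingers":-1,"tx":0,"ty":0.075,"tz":0,"roll":0},{"fingers":-1,"tx":0,"ty":0.075,"tz":0,"roll":0},{"fingers":-1,"tx":0,"ty":0.075,"tz":0,"roll":0},{"fingers":-1,"tx":0,"ty":0.075,"tz":0,"roll":0},{"fingers":-1,"tx":0,"ty":0.075,"tz":0,"roll":0}]'
```

```text
time: 6.2
tool_pos: [0.546, -0.0637, 0.1639]
tool_rot: [1.628, 1.571, 0.096]
contact_force: [-0.0, -0.3, -0.8]
opening: 0.0078
```

```bash
python3 -m crank '[{"fingers":-1,"tx":0,"ty":0.012,"tz":0,"roll":0},{"fingers":-1,"tx":0,"ty":0.025,"tz":0,"roll":0},{"fingers":-1,"tx":0,"ty":0.025,"tz":0,"roll":0},{"fingers":-1,"tx":0,"ty":0.025,"tz":0,"roll":0},{"fingers":-1,"tx":0,"ty":0.025,"tz":0,"roll":0},{"fingers":-1,"tx":0,"ty":0.025,"tz":0,"roll":0},{"fingers":-1,"tx":0,"ty":0.025,"tz":0,"roll":0},{"fingers":-1,"tx":0,"ty":0.025,"tz":0,"roll":0}]'
```

```text
time: 7.2
tool_pos: [0.5469, -0.0637, 0.1639]
tool_rot: [-1.734, 1.571, 3.017]
contact_force: [-2.2, -0.6, -0.1]
opening: 0.0077
```

```bash
python3 -m crank '[{"fingers":-1,"tx":0.1,"ty":0,"tz":0,"roll":0},{"fingers":-1,"tx":0.2,"ty":0,"tz":0,"roll":0},{"fingers":-1,"tx":0.3,"ty":0,"tz":0,"roll":0},{"fingers":-1,"tx":0.4,"ty":0,"tz":0,"roll":0},{"fingers":-1,"tx":0.45,"ty":0,"tz":0,"roll":0},{"fingers":-1,"tx":0.5,"ty":0,"tz":0,"roll":0},{"fingers":-1,"tx":0.5,"ty":0,"tz":0,"roll":0},{"fingers":-1,"tx":0.5,"ty":0,"tz":0,"roll":0}]'
```

```text
time: 8.2
tool_pos: [0.5469, -0.0636, 0.1437]
tool_rot: [-1.989, 1.57, 2.762]
contact_force: [-2.0, -1.0, -1.4]
opening: 0.0078
```

```bash
python3 -m crank '[{"fingers":-1,"tx":0.03,"ty":0,"tz":0,"roll":0},{"fingers":-1,"tx":0.06,"ty":0,"tz":0,"roll":0},{"fingers":-1,"tx":0.09,"ty":0,"tz":0,"roll":0},{"fingers":-1,"tx":0.1,"ty":0,"tz":0,"roll":0},{"fingers":-1,"tx":0.1,"ty":0,"tz":0,"roll":0},{"fingers":-1,"tx":0.1,"ty":0,"tz":0,"roll":0},{"fingers":-1,"tx":0.1,"ty":0,"tz":0,"roll":0},{"fingers":-1,"tx":0.1,"ty":0,"tz":0,"roll":0}]'
```

```text
time: 9.2
tool_pos: [0.547, -0.0637, 0.14]
tool_rot: [1.749, 1.571, 0.217]
contact_force: [-4.2, 0.2, 2.0]
opening: 0.0076
```

```bash
python3 -m crank '[{"fingers":-1,"tx":0.02,"ty":-0.01,"tz":0,"roll":0},{"fingers":-1,"tx":0.04,"ty":-0.01,"tz":0,"roll":0},{"fingers":-1,"tx":0.06,"ty":-0.01,"tz":0,"roll":0},{"fingers":-1,"tx":0.08,"ty":-0.01,"tz":0,"roll":0},{"fingers":-1,"tx":0.1,"ty":-0.01,"tz":0,"roll":0},{"fingers":-1,"tx":0.1,"ty":-0.01,"tz":0,"roll":0},{"fingers":-1,"tx":0.1,"ty":-0.01,"tz":0,"roll":0},{"fingers":-1,"tx":0.1,"ty":-0.01,"tz":0,"roll":0}]'
```

```text
time: 10.2
tool_pos: [0.5468, -0.0637, 0.1359]
tool_rot: [1.319, 1.57, -0.213]
contact_force: [-1.1, 0.8, 1.0]
opening: 0.0079
```

```bash
python3 -m crank '[{"fingers":-1,"tx":0.02,"ty":0,"tz":0,"roll":0},{"fingers":-1,"tx":0.04,"ty":0,"tz":0,"roll":0},{"fingers":-1,"tx":0.05,"ty":0,"tz":0,"roll":0},{"fingers":-1,"tx":0.05,"ty":0,"tz":0,"roll":0},{"fingers":-1,"tx":0.05,"ty":0,"tz":0,"roll":0},{"fingers":-1,"tx":0.05,"ty":0,"tz":0,"roll":0},{"fingers":-1,"tx":0.05,"ty":0,"tz":0,"roll":0},{"fingers":-1,"tx":0.05,"ty":0,"tz":0,"roll":0}]'
```

```text
time: 11.2
tool_pos: [0.5468, -0.0637, 0.134]
tool_rot: [1.361, 1.57, -0.171]
contact_force: [1.0, -0.0, 0.9]
opening: 0.0076
```

```bash
python3 -m crank '[{"fingers":-1,"tx":0.01,"ty":0,"tz":0,"roll":0},{"fingers":-1,"tx":0.025,"ty":0,"tz":0,"roll":0},{"fingers":-1,"tx":0.025,"ty":0,"tz":0,"roll":0},{"fingers":-1,"tx":0.025,"ty":0,"tz":0,"roll":0},{"fingers":-1,"tx":0.025,"ty":0,"tz":0,"roll":0},{"fingers":-1,"tx":0.025,"ty":0,"tz":0,"roll":0},{"fingers":-1,"tx":0.025,"ty":0,"tz":0,"roll":0},{"fingers":-1,"tx":0.025,"ty":0,"tz":0,"roll":0}]'
```

```text
time: 12.2
tool_pos: [0.5467, -0.0637, 0.1329]
tool_rot: [1.412, 1.57, -0.12]
contact_force: [1.9, -0.2, 0.0]
opening: 0.008
```

```bash
python3 -m crank '[{"fingers":-1,"tx":0.01,"ty":0.01,"tz":0,"roll":0},{"fingers":-1,"tx":0.025,"ty":0.01,"tz":0,"roll":0},{"fingers":-1,"tx":0.025,"ty":0.01,"tz":0,"roll":0},{"fingers":-1,"tx":0.025,"ty":0.01,"tz":0,"roll":0},{"fingers":-1,"tx":0.025,"ty":0.01,"tz":0,"roll":0},{"fingers":-1,"tx":0.025,"ty":0.01,"tz":0,"roll":0},{"fingers":-1,"tx":0.025,"ty":0.01,"tz":0,"roll":0},{"fingers":-1,"tx":0.025,"ty":0.01,"tz":0,"roll":0}]'
python3 - <<'E'
from h import *
for n in ("side","scene"):
    s,im,d,c=grab(n); cv2.imwrite(f"pics/{n}1.png",cv2.resize(im[170:330,230:390] if n=="side" else im[200:300,240:340],None,fx=3.5,fy=3.5)[:,:,::-1])
    W=cloud(d,c); h=cv2.cvtColor(im,cv2.COLOR_RGB2HSV).astype(int)
    m=(h[...,0]>50)&(h[...,0]<75)&(h[...,1]>150)&(abs(W[...,0]-.545)<.03)&(abs(W[...,1]+.06)<.05); q=W[m]; print(n,len(q),np.percentile(q[:,2],[1,50,99]) if len(q) else "",s["contact_force"])
E
```

```text
time: 13.2
tool_pos: [0.5469, -0.0637, 0.1319]
tool_rot: [-1.81, 1.57, 2.941]
contact_force: [-0.5, 0.1, 2.9]
opening: 0.008
side 0  [-0.49482337  0.07687111  2.92715074]
scene 142 [0.09522717 0.13782187 0.1493851 ] [-1.51109469 -0.96800726  2.13152139]
```

```bash
python3 -m crank '[{"fingers":-1,"tx":0.01,"ty":0,"tz":0,"roll":0},{"fingers":-1,"tx":0.025,"ty":0,"tz":0,"roll":0},{"fingers":-1,"tx":0.025,"ty":0,"tz":0,"roll":0},{"fingers":-1,"tx":0.025,"ty":0,"tz":0,"roll":0},{"fingers":-1,"tx":0.025,"ty":0,"tz":0,"roll":0},{"fingers":-1,"tx":0.025,"ty":0,"tz":0,"roll":0},{"fingers":-1,"tx":0.025,"ty":0,"tz":0,"roll":0},{"fingers":-1,"tx":0.025,"ty":0,"tz":0,"roll":0}]'
```

```text
time: 14.3
tool_pos: [0.5469, -0.0637, 0.1309]
tool_rot: [-1.798, 1.571, 2.953]
contact_force: [-2.3, -0.4, 4.2]
opening: 0.0077
```

```bash
python3 -m crank '[{"fingers":-1,"tx":0.01,"ty":0,"tz":0,"roll":0},{"fingers":-1,"tx":0.02,"ty":0,"tz":0,"roll":0},{"fingers":-1,"tx":0.02,"ty":0,"tz":0,"roll":0},{"fingers":-1,"tx":0.02,"ty":0,"tz":0,"roll":0},{"fingers":-1,"tx":0.02,"ty":0,"tz":0,"roll":0},{"fingers":-1,"tx":0.02,"ty":0,"tz":0,"roll":0},{"fingers":-1,"tx":0.02,"ty":0,"tz":0,"roll":0},{"fingers":-1,"tx":0.02,"ty":0,"tz":0,"roll":0}]'
```

```text
time: 15.3
tool_pos: [0.547, -0.0637, 0.1304]
tool_rot: [1.535, 1.571, 0.002]
contact_force: [-2.7, 0.6, 7.5]
opening: 0.0078
```

```bash
python3 -m crank '[{"fingers":-1,"tx":0.01,"ty":0,"tz":0,"roll":0},{"fingers":-1,"tx":0.015,"ty":0,"tz":0,"roll":0},{"fingers":-1,"tx":0.015,"ty":0,"tz":0,"roll":0},{"fingers":-1,"tx":0.015,"ty":0,"tz":0,"roll":0},{"fingers":-1,"tx":0.015,"ty":0,"tz":0,"roll":0},{"fingers":-1,"tx":0.015,"ty":0,"tz":0,"roll":0},{"fingers":-1,"tx":0.015,"ty":0,"tz":0,"roll":0},{"fingers":-1,"tx":0.015,"ty":0,"tz":0,"roll":0}]'
```

```text
time: 16.3
tool_pos: [0.5471, -0.0637, 0.1302]
tool_rot: [1.396, 1.57, -0.137]
contact_force: [-4.7, 0.9, 9.3]
opening: 0.0078
```

```bash
python3 -m crank '[{"fingers":-1,"tx":0.01,"ty":-0.005,"tz":0,"roll":0},{"fingers":-1,"tx":0.015,"ty":-0.01,"tz":0,"roll":0},{"fingers":-1,"tx":0.015,"ty":-0.01,"tz":0,"roll":0},{"fingers":-1,"tx":0.015,"ty":-0.01,"tz":0,"roll":0},{"fingers":-1,"tx":0.015,"ty":-0.01,"tz":0,"roll":0},{"fingers":-1,"tx":0.015,"ty":-0.01,"tz":0,"roll":0},{"fingers":-1,"tx":0.015,"ty":-0.01,"tz":0,"roll":0},{"fingers":-1,"tx":0.015,"ty":-0.01,"tz":0,"roll":0}]'
```

```text
time: 17.3
tool_pos: [0.547, -0.0637, 0.1299]
tool_rot: [1.421, 1.569, -0.112]
contact_force: [-3.1, 0.9, 11.1]
opening: 0.0079
```

```bash
python3 -m crank '[{"fingers":-1,"tx":0.01,"ty":-0.005,"tz":0,"roll":0},{"fingers":-1,"tx":0.02,"ty":-0.005,"tz":0,"roll":0},{"fingers":-1,"tx":0.02,"ty":-0.005,"tz":0,"roll":0},{"fingers":-1,"tx":0.02,"ty":-0.005,"tz":0,"roll":0},{"fingers":-1,"tx":0.02,"ty":-0.005,"tz":0,"roll":0},{"fingers":-1,"tx":0.02,"ty":-0.005,"tz":0,"roll":0},{"fingers":-1,"tx":0.02,"ty":-0.005,"tz":0,"roll":0},{"fingers":-1,"tx":0.02,"ty":-0.005,"tz":0,"roll":0}]'
python3 - <<'E'
from h import *
s,im,d,c=grab("scene"); W=cloud(d,c); h=cv2.cvtColor(im,cv2.COLOR_RGB2HSV).astype(int)
m=(h[...,0]>50)&(h[...,0]<75)&(h[...,1]>150)&(abs(W[...,0]-.545)<.03)&(abs(W[...,1]+.06)<.05); q=W[m]; print(len(q),np.percentile(q[:,2],[1,50,99]),s["contact_force"])
E
```

```text
time: 18.3
tool_pos: [0.547, -0.0637, 0.1296]
tool_rot: [1.398, 1.569, -0.134]
contact_force: [-3.7, 1.5, 13.6]
opening: 0.0078
133 [0.09607851 0.13721959 0.14607758] [-3.66934004  1.49262098 13.62048997]
```

```bash
python3 -m crank '[{"fingers":-1,"tx":0.01,"ty":-0.005,"tz":0,"roll":0},{"fingers":-1,"tx":0.01,"ty":-0.01,"tz":0,"roll":0},{"fingers":-1,"tx":0.01,"ty":-0.01,"tz":0,"roll":0},{"fingers":-1,"tx":0.01,"ty":-0.01,"tz":0,"roll":0},{"fingers":0,"tx":0.01,"ty":-0.01,"tz":0,"roll":0},{"fingers":0,"tx":0.01,"ty":-0.01,"tz":0,"roll":0},{"fingers":0,"tx":0.01,"ty":-0.01,"tz":0,"roll":0},{"fingers":0,"tx":0.01,"ty":-0.01,"tz":0,"roll":0}]'
```

```text
time: 19.35
tool_pos: [0.546, -0.0637, 0.1274]
tool_rot: [-1.805, 1.57, 2.946]
contact_force: [0.3, 0.1, 0.3]
opening: 0.0425
```

```bash
python3 -m crank '[{"fingers":0,"tx":0,"ty":0,"tz":0,"roll":0},{"fingers":0,"tx":-0.5,"ty":0,"tz":0,"roll":0},{"fingers":0,"tx":-1.5,"ty":0,"tz":0,"roll":0},{"fingers":0,"tx":-2.3,"ty":-0.6,"tz":0.3,"roll":0},{"fingers":0,"tx":-2.3,"ty":-1.5,"tz":0.6,"roll":0},{"fingers":0,"tx":-2.3,"ty":-1.5,"tz":1.0,"roll":0},{"fingers":0,"tx":-2.3,"ty":-1.5,"tz":1.0,"roll":0},{"fingers":0,"tx":-2.3,"ty":-1.5,"tz":1.0,"roll":0}]'
python3 - <<'E'
from h import *
s,im,d,c=grab("wrist"); W=wcloud(s,d,c); cv2.imwrite("pics/w3.png",im[:,:,::-1]); np.savez("w3.npz",im=im,W=W)
print(s["time"],s["tool_pos"],R(s)[:,1],s["opening"],s["contact_force"])
hs=cv2.cvtColor(im,cv2.COLOR_RGB2HSV).astype(int); gr=(hs[...,0]>50)&(hs[...,0]<75)&(hs[...,1]>130)
w=W[gr]; q=w[(abs(w[:,0]-.545)<.03)&(abs(w[:,1]+.06)<.05)]
print("plate",len(q),np.percentile(q[:,2],[1,50,95,99]))
t=q[q[:,2]>np.percentile(q[:,2],99)-.004];print("top",rect(t),len(t)); t=q[q[:,2]<np.percentile(q[:,2],5)+.006];print("low",rect(t),t[:,2].mean())
W=W[np.isfinite(W[...,0])]
for yy in(-.095,-.085,-.05,-.035,-.02):
  b=W[abs(W[:,1]-yy)<.003]
  print("profile",yy,[(round(float(x),3),np.round(np.percentile(b[abs(b[:,0]-x)<.001][:,2],[10,90]),3).tolist()) for x in np.arange(.512,.566,.003) if (abs(b[:,0]-x)<.001).any()])
E
```

```text
time: 20.35
tool_pos: [0.4882, -0.1059, 0.2194]
tool_rot: [-2.996, 1.57, 1.754]
contact_force: [-0.9, 0.2, -1.2]
opening: 0.0461
20.35 [ 0.4882314  -0.10590681  0.21938566] [ 9.99270924e-01  3.81787586e-02 -5.23880545e-05] 0.046114871346345336 [-0.85404046  0.21275922 -1.16622905]
plate 2946 [0.05088868 0.144947   0.14695485 0.14738516]
top [array([ 0.5466, -0.0627]), np.float64(1.6), array([0.0083, 0.0676])] 1604
low [array([ 0.543 , -0.0626]), np.float64(1.4), array([0.001 , 0.0658])] 0.05654007699515231
profile -0.095 [(0.512, [0.197, 0.264]), (0.515, [0.082, 0.234]), (0.518, [0.2, 0.234]), (0.521, [0.203, 0.233]), (0.524, [0.094, 0.223]), (0.527, [0.042, 0.216]), (0.53, [0.085, 0.089]), (0.533, [0.076, 0.078]), (0.536, [0.068, 0.072]), (0.539, [0.059, 0.064]), (0.542, [0.053, 0.055]), (0.545, [0.071, 0.146]), (0.548, [0.146, 0.147]), (0.551, [0.146, 0.304]), (0.554, [0.296, 0.304]), (0.557, [0.303, 0.305]), (0.56, [0.303, 0.304]), (0.563, [0.303, 0.304])]
profile -0.085 [(0.512, [0.274, 0.304]), (0.515, [0.083, 0.304]), (0.518, [0.284, 0.304]), (0.521, [0.285, 0.304]), (0.524, [0
[... 776 characters left out ...]
.081, 0.082]), (0.521, [0.072, 0.094]), (0.524, [0.041, 0.095]), (0.527, [0.041, 0.09]), (0.53, [0.08, 0.084]), (0.533, [0.072, 0.077]), (0.536, [0.063, 0.068]), (0.539, [0.054, 0.059]), (0.542, [0.062, 0.143]), (0.545, [0.145, 0.147]), (0.548, [0.145, 0.147]), (0.551, [0.144, 0.144])]
profile -0.02 [(0.512, [0.023, 0.094]), (0.515, [0.093, 0.095]), (0.518, [0.093, 0.095]), (0.521, [0.093, 0.094]), (0.524, [0.093, 0.095]), (0.527, [0.093, 0.095]), (0.53, [0.093, 0.095]), (0.533, [0.094, 0.095]), (0.536, [0.093, 0.095]), (0.539, [0.093, 0.095]), (0.542, [0.092, 0.095]), (0.545, [0.093, 0.095]), (0.548, [0.092, 0.095]), (0.551, [0.093, 0.095]), (0.554, [0.093, 0.095]), (0.557, [0.093, 0.095])]
```

View pics/w3.png

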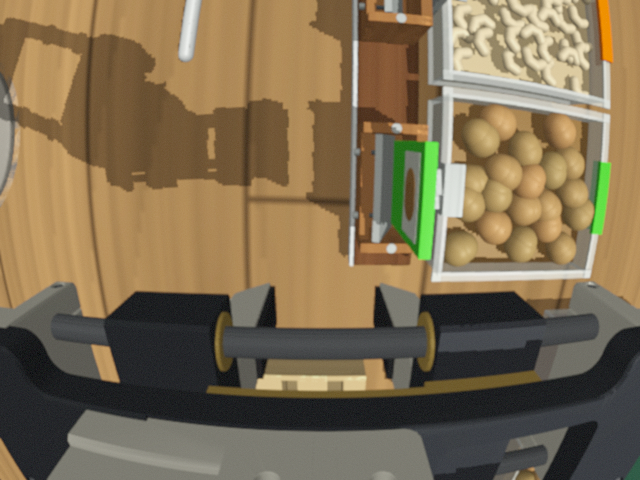

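Wrist view: the green plate (415,200) stands in the walnut holder and fully displaces the cheek. The plate top is 52 mm above the holder rim (54 expected when fully home), the cheek face has shifted about 2.9 mm, and the plate is upright. On to the cashew plate.

```bash
python3 -m crank '[{"fingers":0.3,"tx":0,"ty":-0.5,"tz":1.2,"roll":0},{"fingers":0.3,"tx":0,"ty":-1,"tz":2.4,"roll":0},{"fingers":0.3,"tx":0.4,"ty":-1.5,"tz":3.6,"roll":0},{"fingers":0.3,"tx":0.8,"ty":-2.02,"tz":4.5,"roll":0},{"fingers":0.3,"tx":1.2,"ty":-2.02,"tz":4.78,"roll":0},{"fingers":0.3,"tx":1.6,"ty":-2.02,"tz":4.78,"roll":0},{"fingers":0.3,"tx":1.6,"ty":-2.02,"tz":4.78,"roll":0},{"fingers":0.3,"tx":1.6,"ty":-2.02,"tz":4.78,"roll":0}]' 50
```

```text
time: 21.4
tool_pos: [0.415, -0.2996, 0.1561]
tool_rot: [1.214, 1.57, -0.317]
contact_force: [0.5, -0.2, 0.1]
opening: 0.0596
```

```bash
python3 -m crank '[{"fingers":0.1,"tx":0.8,"ty":0,"tz":0,"roll":0},{"fingers":-0.2,"tx":1.58,"ty":0,"tz":0,"roll":0},{"fingers":-0.4,"tx":1.58,"ty":0,"tz":0,"roll":0},{"fingers":-1,"tx":1.58,"ty":0,"tz":0,"roll":0},{"fingers":-1,"tx":1.58,"ty":0,"tz":0,"roll":0},{"fingers":-1,"tx":1.58,"ty":0,"tz":0,"roll":0},{"fingers":-1,"tx":1.58,"ty":0,"tz":0,"roll":0},{"fingers":-1,"tx":1.58,"ty":0,"tz":0,"roll":0}]' 50
```

```text
time: 22.4
tool_pos: [0.4148, -0.3006, 0.0938]
tool_rot: [0.833, 1.568, -0.699]
contact_force: [-0.6, 0.0, 7.1]
opening: 0.012
```

```bash
python3 -m crank '[{"fingers":-1,"tx":0,"ty":0,"tz":0,"roll":0},{"fingers":-1,"tx":0,"ty":0,"tz":0,"roll":0},{"fingers":-1,"tx":-0.3,"ty":0,"tz":0,"roll":0},{"fingers":-1,"tx":-1,"ty":0,"tz":0,"roll":0},{"fingers":-1,"tx":-2,"ty":0,"tz":0,"roll":0},{"fingers":-1,"tx":-3,"ty":0,"tz":0,"roll":0},{"fingers":-1,"tx":-3.5,"ty":0,"tz":0,"roll":0},{"fingers":-1,"tx":-3.5,"ty":0,"tz":0,"roll":0}]' 50; python3 -c "
from h import *
s=observe();print(R(s)[:,1],s['torque'],s['contact_force'])"
```

```text
time: 23.4
tool_pos: [0.4146, -0.3006, 0.2344]
tool_rot: [0.761, 1.567, -0.771]
contact_force: [0.2, -0.0, -1.3]
opening: 0.0119
[0.99925996 0.03836823 0.00272257] [-0.04660284 -0.00127536 -0.013791  ] [ 0.20616561 -0.01839373 -1.26210789]
```

```bash
python3 -m crank '[{"fingers":-1,"tx":0,"ty":0.1,"tz":-1.3,"roll":0},{"fingers":-1,"tx":0,"ty":0.2,"tz":-2.8,"roll":0},{"fingers":-1,"tx":0,"ty":0.3,"tz":-4.3,"roll":0},{"fingers":-1,"tx":0,"ty":0.6,"tz":-5.8,"roll":0.13},{"fingers":-1,"tx":0,"ty":1,"tz":-7.3,"roll":0.13},{"fingers":-1,"tx":0,"ty":1.5,"tz":-8.8,"roll":0.13},{"fingers":-1,"tx":0,"ty":2.02,"tz":-9.7,"roll":0.13},{"fingers":-1,"tx":0,"ty":2.02,"tz":-10.03,"roll":0.13}]' 50
python3 -m crank '[{"fingers":-1,"tx":0.4,"ty":0,"tz":0,"roll":0},{"fingers":-1,"tx":0.4,"ty":0,"tz":0,"roll":0},{"fingers":-1,"tx":0.4,"ty":0,"tz":0,"roll":0},{"fingers":-1,"tx":0.4,"ty":0,"tz":0,"roll":0},{"fingers":-1,"tx":0.4,"ty":0,"tz":0,"roll":0},{"fingers":-1,"tx":0.4,"ty":0,"tz":0,"roll":0},{"fingers":-1,"tx":0.4,"ty":0,"tz":0,"roll":0},{"fingers":-1,"tx":0.4,"ty":0,"tz":0,"roll":0}]'
python3 - <<'E'
from h import *
s,im,d,c=grab("wrist"); W=wcloud(s,d,c); cv2.imwrite("pics/w4.png",im[:,:,::-1]); np.savez("w4.npz",im=im,W=W)
print(s["time"],s["tool_pos"],R(s)[:,1],s["opening"],s["contact_force"])
hs=cv2.cvtColor(im,cv2.COLOR_RGB2HSV).astype(int); gr=(hs[...,0]>4)&(hs[...,0]<14)&(hs[...,1]>190)&(hs[...,2]>150)
w=W[gr]; q=w[(abs(w[:,0]-.48)<.025)&(abs(w[:,1]-.103)<.05)]
print("plate",len(q),rect(q) if len(q)>9 else "",np.percentile(q,[1,99],axis=0) if len(q) else "")
W=W[np.isfinite(W[...,0])]
t=W[(W[:,0]>.51)&(W[:,0]<.562)&(W[:,1]>.03)&(W[:,1]<.17)&(W[:,2]>.0925)&(W[:,2]<.1)]; print("holder",len(t),rect(t),np.median(t[:,2]))
for yy in(.085,.105,.125,.135):
  b=W[abs(W[:,1]-yy)<.003]
  print("profile",yy,[(round(float(x),3),np.round(np.percentile(b[abs(b[:,0]-x)<.001][:,2],[10,90]),3).tolist()) for x in np.arange(.522,.566,.003) if (abs(b[:,0]-x)<.001).any()])
E
```

```text
time: 24.4
tool_pos: [0.4795, 0.1059, 0.2312]
tool_rot: [-1.607, 1.569, 3.124]
contact_force: [0.7, -0.1, -1.5]
opening: 0.0118
time: 25.4
tool_pos: [0.4795, 0.1039, 0.2165]
tool_rot: [1.339, 1.571, -0.216]
contact_force: [-0.4, -0.5, -0.7]
opening: 0.0117
25.4 [0.47952681 0.10387942 0.21654841] [9.99875890e-01 1.57543755e-02 6.87454322e-05] 0.011660138930056255 [-0.35716732 -0.49969479 -0.74685315]
plate 48 [array([0.4793, 0.113 ]), np.float64(1.2), array([0.0114, 0.048 ])] [[0.47341168 0.08897571 0.23025411]
 [0.48549862 0.13684507 0.23257029]]
holder 2615 [array([0.5357, 0.1095]), np.float64(3.4), array([0.043 , 0.0845])] 0.09555364884441317
profile 0.085 [(0.522, [0.096, 0.273]), (0.525, [0.043, 0.273]), (0.528, [0.043, 0.219]), (0.531, [0.043, 0.273]), (0.534, [0.075, 0.274]), (0.537, [0.07, 0.275]), (0.54, [0.064, 0.274]), (0.543, [0.052, 0.274]), (0.546, [0.044, 0.274]), (0.549, [0.046, 0.096]), (0.552, [0.095, 0.274]), (0.555, [0.096, 0.274]), (0.558, [0.268, 0.277])]
profile 0.105 [(0.525, [0.044, 0.096]), (0.528, [0.043, 0.094]), (0.531, [0.044, 0.085]), (0.534, [0.078, 0.0
[... 215 characters left out ...]
5, 0.301]), (0.564, [0.085, 0.301])]
profile 0.125 [(0.522, [0.3, 0.301]), (0.525, [0.096, 0.301]), (0.528, [0.093, 0.302]), (0.531, [0.295, 0.302]), (0.534, [0.3, 0.302]), (0.537, [0.3, 0.302]), (0.54, [0.3, 0.302]), (0.543, [0.3, 0.302]), (0.546, [0.3, 0.302]), (0.549, [0.058, 0.301]), (0.552, [0.096, 0.301]), (0.555, [0.096, 0.302]), (0.558, [0.269, 0.279])]
profile 0.135 [(0.522, [0.096, 0.276]), (0.525, [0.095, 0.276]), (0.528, [0.09, 0.276]), (0.531, [0.271, 0.276]), (0.534, [0.27, 0.276]), (0.537, [0.271, 0.276]), (0.54, [0.271, 0.276]), (0.543, [0.272, 0.299]), (0.546, [0.275, 0.301]), (0.549, [0.071, 0.301]), (0.552, [0.096, 0.301]), (0.555, [0.096, 0.276]), (0.558, [0.262, 0.281])]
```

View pics/w4.png

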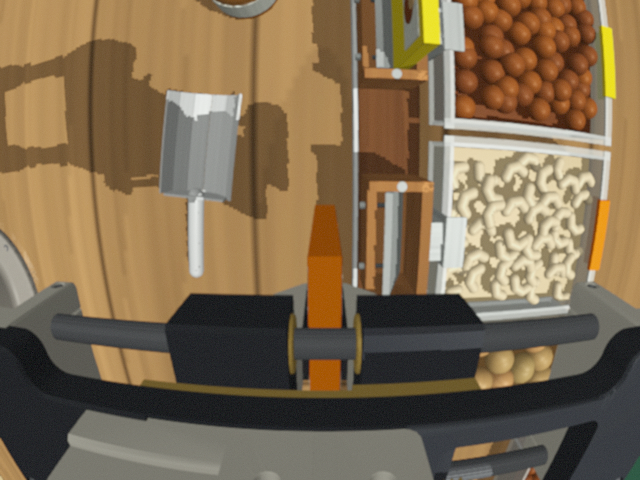

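Wrist view: the cashew holder is at (400,240), the orange plate in hand at (325,290). The plate sits about 2 mm low in y relative to the holder, so I correct that and enter the mouth about 3.5 mm off the back wall.

```bash
python3 -m crank '[{"fingers":-1,"tx":0,"ty":0.7,"tz":-0.02,"roll":0},{"fingers":-1,"tx":0,"ty":1.4,"tz":-0.03,"roll":0},{"fingers":-1,"tx":0,"ty":1.5,"tz":-0.03,"roll":0},{"fingers":-1,"tx":0.3,"ty":1.5,"tz":-0.03,"roll":0},{"fingers":-1,"tx":0.6,"ty":1.5,"tz":-0.03,"roll":0},{"fingers":-1,"tx":0.9,"ty":1.5,"tz":-0.03,"roll":0},{"fingers":-1,"tx":1.1,"ty":1.5,"tz":-0.03,"roll":0},{"fingers":-1,"tx":1.1,"ty":1.5,"tz":-0.03,"roll":0}]' 50
```

```text
time: 26.45
tool_pos: [0.539, 0.106, 0.1718]
tool_rot: [-1.508, 1.569, -3.063]
contact_force: [-0.1, -0.1, -1.2]
opening: 0.0119
```

```bash
python3 -m crank '[{"fingers":-1,"tx":0,"ty":0.025,"tz":0,"roll":0},{"fingers":-1,"tx":0,"ty":0.05,"tz":0,"roll":0},{"fingers":-1,"tx":0,"ty":0.05,"tz":0,"roll":0},{"fingers":-1,"tx":0,"ty":0.05,"tz":0,"roll":0},{"fingers":-1,"tx":0,"ty":0.05,"tz":0,"roll":0},{"fingers":-1,"tx":0,"ty":0.05,"tz":0,"roll":0},{"fingers":-1,"tx":0,"ty":0.05,"tz":0,"roll":0},{"fingers":-1,"tx":0,"ty":0.05,"tz":0,"roll":0}]'
```

```text
time: 27.45
tool_pos: [0.5415, 0.106, 0.1725]
tool_rot: [1.401, 1.571, -0.154]
contact_force: [0.9, 0.8, -2.5]
opening: 0.0119
```

```bash
python3 -m crank '[{"fingers":-1,"tx":0,"ty":0.015,"tz":0,"roll":0},{"fingers":-1,"tx":0,"ty":0.03,"tz":0,"roll":0},{"fingers":-1,"tx":0,"ty":0.03,"tz":0,"roll":0},{"fingers":-1,"tx":0,"ty":0.03,"tz":0,"roll":0},{"fingers":-1,"tx":0,"ty":0.03,"tz":0,"roll":0},{"fingers":-1,"tx":0,"ty":0.03,"tz":0,"roll":0},{"fingers":-1,"tx":0,"ty":0.03,"tz":0,"roll":0},{"fingers":-1,"tx":0,"ty":0.03,"tz":0,"roll":0}]'
```

```text
time: 28.45
tool_pos: [0.5426, 0.1061, 0.1725]
tool_rot: [-1.418, 1.571, -2.973]
contact_force: [-1.3, -0.2, -0.3]
opening: 0.0117
```

```bash
python3 -m crank '[{"fingers":-1,"tx":0.1,"ty":0.01,"tz":0,"roll":0},{"fingers":-1,"tx":0.2,"ty":0.01,"tz":0,"roll":0},{"fingers":-1,"tx":0.3,"ty":0.01,"tz":0,"roll":0},{"fingers":-1,"tx":0.36,"ty":0.01,"tz":0,"roll":0},{"fingers":-1,"tx":0.36,"ty":0.01,"tz":0,"roll":0},{"fingers":-1,"tx":0.36,"ty":0.01,"tz":0,"roll":0},{"fingers":-1,"tx":0.36,"ty":0.01,"tz":0,"roll":0},{"fingers":-1,"tx":0.36,"ty":0.01,"tz":0,"roll":0}]'
```

```text
time: 29.45
tool_pos: [0.5428, 0.1061, 0.158]
tool_rot: [-1.488, 1.57, -3.043]
contact_force: [-4.8, 1.0, -2.3]
opening: 0.0119
```

```bash
python3 -m crank '[{"fingers":-1,"tx":0.03,"ty":0,"tz":0,"roll":0},{"fingers":-1,"tx":0.06,"ty":0,"tz":0,"roll":0},{"fingers":-1,"tx":0.09,"ty":0,"tz":0,"roll":0},{"fingers":-1,"tx":0.12,"ty":0,"tz":0,"roll":0},{"fingers":-1,"tx":0.15,"ty":0,"tz":0,"roll":0},{"fingers":-1,"tx":0.15,"ty":0,"tz":0,"roll":0},{"fingers":-1,"tx":0.15,"ty":0,"tz":0,"roll":0},{"fingers":-1,"tx":0.15,"ty":0,"tz":0,"roll":0}]'
```

```text
time: 30.45
tool_pos: [0.5429, 0.106, 0.1527]
tool_rot: [-0.19, 1.571, -1.745]
contact_force: [-6.1, 0.3, 2.3]
opening: 0.0119
```

```bash
python3 -m crank '[{"fingers":-1,"tx":0.02,"ty":-0.01,"tz":0,"roll":0},{"fingers":-1,"tx":0.04,"ty":-0.01,"tz":0,"roll":0},{"fingers":-1,"tx":0.06,"ty":-0.01,"tz":0,"roll":0},{"fingers":-1,"tx":0.08,"ty":-0.01,"tz":0,"roll":0},{"fingers":-1,"tx":0.09,"ty":-0.01,"tz":0,"roll":0},{"fingers":-1,"tx":0.09,"ty":-0.01,"tz":0,"roll":0},{"fingers":-1,"tx":0.09,"ty":-0.01,"tz":0,"roll":0},{"fingers":-1,"tx":0.09,"ty":-0.01,"tz":0,"roll":0}]'
```

```text
time: 31.45
tool_pos: [0.5428, 0.106, 0.1494]
tool_rot: [1.422, 1.57, -0.133]
contact_force: [-5.0, 0.3, 2.1]
opening: 0.0118
```

```bash
python3 -m crank '[{"fingers":-1,"tx":0.02,"ty":0,"tz":0,"roll":0},{"fingers":-1,"tx":0.04,"ty":0,"tz":0,"roll":0},{"fingers":-1,"tx":0.05,"ty":0,"tz":0,"roll":0},{"fingers":-1,"tx":0.05,"ty":0,"tz":0,"roll":0},{"fingers":-1,"tx":0.05,"ty":0,"tz":0,"roll":0},{"fingers":-1,"tx":0.05,"ty":0,"tz":0,"roll":0},{"fingers":-1,"tx":0.05,"ty":0,"tz":0,"roll":0},{"fingers":-1,"tx":0.05,"ty":0,"tz":0,"roll":0}]'
```

```text
time: 32.45
tool_pos: [0.5428, 0.106, 0.1475]
tool_rot: [1.444, 1.57, -0.11]
contact_force: [-5.8, -0.9, 2.9]
opening: 0.0119
```

```bash
python3 -m crank '[{"fingers":-1,"tx":0.02,"ty":-0.015,"tz":0,"roll":0},{"fingers":-1,"tx":0.04,"ty":-0.015,"tz":0,"roll":0},{"fingers":-1,"tx":0.05,"ty":-0.015,"tz":0,"roll":0},{"fingers":-1,"tx":0.05,"ty":-0.015,"tz":0,"roll":0},{"fingers":-1,"tx":0.05,"ty":-0.015,"tz":0,"roll":0},{"fingers":-1,"tx":0.05,"ty":-0.015,"tz":0,"roll":0},{"fingers":-1,"tx":0.05,"ty":-0.015,"tz":0,"roll":0},{"fingers":-1,"tx":0.05,"ty":-0.015,"tz":0,"roll":0}]'
```

```text
time: 33.45
tool_pos: [0.5427, 0.106, 0.1451]
tool_rot: [1.551, 1.569, -0.004]
contact_force: [-2.9, -0.4, 6.1]
opening: 0.0116
```

```bash
python3 -m crank '[{"fingers":-1,"tx":0.02,"ty":0,"tz":0,"roll":0},{"fingers":-1,"tx":0.025,"ty":0,"tz":0,"roll":0},{"fingers":-1,"tx":0.025,"ty":0,"tz":0,"roll":0},{"fingers":-1,"tx":0.025,"ty":0,"tz":0,"roll":0},{"fingers":-1,"tx":0.025,"ty":0,"tz":0,"roll":0},{"fingers":-1,"tx":0.025,"ty":0,"tz":0,"roll":0},{"fingers":-1,"tx":0.025,"ty":0,"tz":0,"roll":0},{"fingers":-1,"tx":0.025,"ty":0,"tz":0,"roll":0}]'
```

```text
time: 34.45
tool_pos: [0.5428, 0.1061, 0.1445]
tool_rot: [1.546, 1.569, -0.009]
contact_force: [-4.4, -0.1, 8.0]
opening: 0.0115
```

```bash
python3 -m crank '[{"fingers":-1,"tx":0.015,"ty":-0.01,"tz":0,"roll":0},{"fingers":-1,"tx":0.025,"ty":-0.01,"tz":0,"roll":0},{"fingers":-1,"tx":0.025,"ty":-0.01,"tz":0,"roll":0},{"fingers":-1,"tx":0.025,"ty":-0.01,"tz":0,"roll":0},{"fingers":-1,"tx":0.025,"ty":-0.01,"tz":0,"roll":0},{"fingers":-1,"tx":0.025,"ty":-0.01,"tz":0,"roll":0},{"fingers":-1,"tx":0.025,"ty":-0.01,"tz":0,"roll":0},{"fingers":-1,"tx":0.025,"ty":-0.01,"tz":0,"roll":0}]'
```

```text
time: 35.45
tool_pos: [0.5427, 0.106, 0.1441]
tool_rot: [1.533, 1.567, -0.022]
contact_force: [-4.3, -0.8, 11.7]
opening: 0.0118
```

```bash
python3 -m crank '[{"fingers":-1,"tx":0.015,"ty":-0.005,"tz":0,"roll":0},{"fingers":-1,"tx":0.015,"ty":-0.005,"tz":0,"roll":0},{"fingers":-1,"tx":0.015,"ty":-0.005,"tz":0,"roll":0},{"fingers":-1,"tx":0.015,"ty":-0.005,"tz":0,"roll":0},{"fingers":-1,"tx":0.015,"ty":-0.005,"tz":0,"roll":0},{"fingers":-1,"tx":0.015,"ty":-0.005,"tz":0,"roll":0},{"fingers":-1,"tx":0.015,"ty":-0.005,"tz":0,"roll":0},{"fingers":-1,"tx":0.015,"ty":-0.005,"tz":0,"roll":0}]'
```

```text
time: 36.45
tool_pos: [0.5427, 0.106, 0.1438]
tool_rot: [1.544, 1.567, -0.011]
contact_force: [-5.2, -0.6, 14.0]
opening: 0.0118
```

14 N at the hard stop; I release, retreat and check both plates.

```bash
python3 -m crank '[{"fingers":0,"tx":0,"ty":-0.01,"tz":0,"roll":0},{"fingers":0,"tx":0,"ty":-0.01,"tz":0,"roll":0},{"fingers":0,"tx":0,"ty":-0.01,"tz":0,"roll":0},{"fingers":0,"tx":0,"ty":-0.01,"tz":0,"roll":0},{"fingers":0,"tx":-0.5,"ty":-0.01,"tz":0,"roll":0},{"fingers":0,"tx":-1.5,"ty":-0.01,"tz":0,"roll":0},{"fingers":0,"tx":-2.1,"ty":-0.4,"tz":0,"roll":0},{"fingers":0,"tx":-2.1,"ty":-1,"tz":0,"roll":0}]'
python3 -m crank '[{"fingers":0,"tx":0,"ty":-0.5,"tz":0.5,"roll":0},{"fingers":0,"tx":0,"ty":-0.5,"tz":1,"roll":0},{"fingers":0,"tx":0,"ty":-0.5,"tz":1,"roll":0},{"fingers":0,"tx":0,"ty":-0.5,"tz":1,"roll":0},{"fingers":0,"tx":0,"ty":-0.5,"tz":1,"roll":0},{"fingers":0,"tx":0,"ty":-0.5,"tz":1,"roll":0},{"fingers":0,"tx":0,"ty":-0.5,"tz":1,"roll":0},{"fingers":0,"tx":0,"ty":-0.5,"tz":1,"roll":0}]'
python3 - <<'E'
from h import *
s,im,d,c=grab("wrist"); W=wcloud(s,d,c); cv2.imwrite("pics/w5.png",im[:,:,::-1])
print(s["time"],s["tool_pos"],s["opening"],s["contact_force"])
hs=cv2.cvtColor(im,cv2.COLOR_RGB2HSV).astype(int); gr=(hs[...,0]>4)&(hs[...,0]<14)&(hs[...,1]>190)&(hs[...,2]>150)
w=W[gr]; q=w[(abs(w[:,0]-.543)<.025)&(abs(w[:,1]-.105)<.05)&(w[:,2]>.1)]
print("plate",len(q),np.percentile(q[:,2],[1,50,95,99]))
t=q[q[:,2]>np.percentile(q[:,2],99)-.004];print("top",rect(t),len(t),np.median(t[:,2]))
W=W[np.isfinite(W[...,0])]
t=W[(W[:,0]>.51)&(W[:,0]<.562)&(W[:,1]>.03)&(W[:,1]<.17)&(W[:,2]>.0925)&(W[:,2]<.1)]; print("holder",len(t),np.median(t[:,2]))
for yy in(.085,.105,.125):
  b=W[(abs(W[:,1]-yy)<.003)&(W[:,2]<.2)]
  print("profile",yy,[(round(float(x),3),np.round(np.percentile(b[abs(b[:,0]-x)<.001][:,2],[10,90]),3).tolist()) for x in np.arange(.522,.557,.003) if (abs(b[:,0]-x)<.001).any()])
E
```

```text
time: 37.45
tool_pos: [0.5025, 0.1054, 0.2278]
tool_rot: [1.62, 1.566, 0.065]
contact_force: [-0.5, -0.1, 0.7]
opening: 0.0462
time: 38.45
tool_pos: [0.4821, 0.0652, 0.2259]
tool_rot: [0.114, 1.571, -1.441]
contact_force: [0.1, 0.3, 0.1]
opening: 0.0457
38.45 [0.48213899 0.06522212 0.22590052] 0.0457408213811192 [0.11559788 0.2864132  0.06199602]Traceback (most recent call last):
  File "<stdin>", line 6, in <module>
    return _quantile_unchecked(
        a, q, axis, out, overwrite_input, method, keepdims, weights)
    return _ureduce(a,
                    func=_quantile_ureduce_func,
    ...<5 lines>...
                    overwrite_input=overwrite_input,
                    method=method)
    r = func(a, **kwargs)
    result = _quantile(arr,
                       quantiles=q,
    ...<2 lines>...
                       out=out,
                       weights=wgt)
    slices_having_nans = np.isnan(arr[-1, ...])
                                  ~~~^^^^^^^^^
IndexError: index -1 is out of bounds for axis 0 with size 0
```

View pics/w5.png

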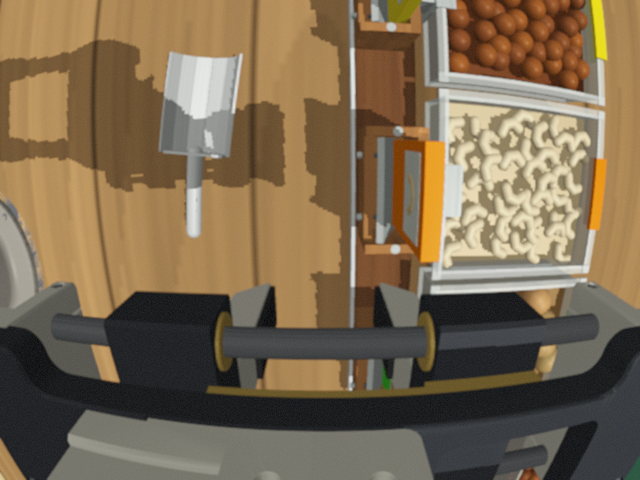

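The orange plate (420,200) stands in the cashew holder. I measure its depth and look at both plates from the side camera.

Run:
```python
from h import *
s,im,d,c=grab("wrist"); W=wcloud(s,d,c); W=W[np.isfinite(W[...,0])]
q=W[(abs(W[:,0]-.543)<.02)&(abs(W[:,1]-.105)<.05)&(W[:,2]>.1)&(W[:,2]<.2)]
print("plate",len(q),np.percentile(q[:,2],[1,50,95,99]))
for lo,hi in((.155,.17),(.145,.15),(.12,.125),(.10,.105)):
    t=q[(q[:,2]>lo)&(q[:,2]<hi)]; print(lo,len(t),rect(t) if len(t)>20 else "",np.median(t[:,2]))
t=W[(W[:,0]>.51)&(W[:,0]<.562)&(W[:,1]>.03)&(W[:,1]<.17)&(W[:,2]>.0925)&(W[:,2]<.1)]; print("holder",len(t),np.median(t[:,2]))
for yy in(.085,.105,.125):
  b=W[(abs(W[:,1]-yy)<.003)&(W[:,2]<.2)]
  print("profile",yy,[(round(float(x),3),np.round(np.percentile(b[abs(b[:,0]-x)<.001][:,2],[10,90]),3).tolist()) for x in np.arange(.522,.557,.003) if (abs(b[:,0]-x)<.001).any()])
s,im,d,c=grab("side"); cv2.imwrite("pics/s5.png",cv2.resize(im[130:330,220:440],None,fx=2.7,fy=2.7,interpolation=cv2.INTER_CUBIC)[:,:,::-1])
```

```text
plate 4710 [0.10189966 0.15800412 0.15994245 0.16044639]
0.155 2616 [array([0.5425, 0.1073]), np.float64(1.4), array([0.0122, 0.0684])] 0.159016782488585
0.145 317 [array([0.5364, 0.1077]), np.float64(1.7), array([0.0015, 0.0675])] 0.14817676237516492
0.12 173 [array([0.5363, 0.1073]), np.float64(1.6), array([0.0019, 0.068 ])] 0.12261028252164866
0.1 128 [array([0.5368, 0.1076]), np.float64(1.5), array([0.0011, 0.068 ])] 0.10269463554926012
holder 2095 0.09556998477259926
profile 0.085 [(0.522, [0.094, 0.096]), (0.525, [0.043, 0.096]), (0.528, [0.086, 0.09]), (0.531, [0.077, 0.082]), (0.534, [0.068, 0.072]), (0.537, [0.074, 0.155]), (0.54, [0.158, 0.16]), (0.543, [0.158, 0.159]), (0.546, [0.159, 0.16]), (0.549, [0.158, 0.16])]
profile 0.105 [(0.522, [0.095, 0.096]), (0.525, [0.043, 0.094]), (0.528, [0.082, 0.086]), (0.531, [0.076, 0.08]), (0.534, [0.067, 0.128]), (0.537, [0.073, 0.158]), (0.54, [0.158, 0.16]), (0.543, [0.158, 0.16]), (0.546, [0.158, 0.16]), (0.549, [0.158, 0.16])]
profile 0.125 [(0.522, [0.095, 0.097]), (0.525, [0.043, 0.094]), (0.528, [0.083, 0.086]), (0.531, [0.075, 0.077]), (0.534, [0.065, 0.068]), (0.537, [0.075, 0.159]), (0.54, [0.158, 0.16]), (0.543, [0.158, 0.16]), (0.546, [0.158, 0.16]), (0.549, [0.158, 0.158])]
```

View pics/s5.png

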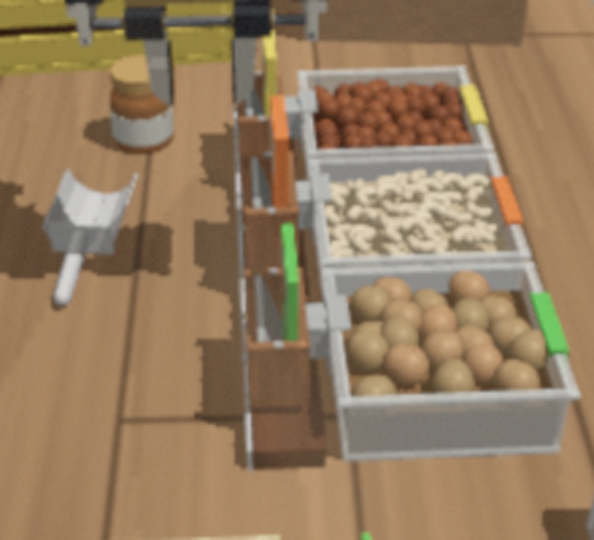

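Side view: both plates stand upright in their own holders, and the hazel plate, jar and scoop look undisturbed. The cashew plate's top is 63.5 mm above the rim (65 expected), its cheek is shifted about 3 mm, and its face is plumb to within 0.5 mm. Handing in.

```bash
python3 -c "
from cell import hand_in,observe
print(observe()['time']); print(hand_in())"
```

```text
38.6
the job is handed in; nothing more can be done
None
```

I set the green walnut plate and then the orange cashew plate into their own tubs' holders, pressed each down to the stop and let go. I handed the job in at 38.6 s of the 61 s allowed.

| Check | Walnut | Cashew |
|---|---|---|
| Last push reading before letting go | 13.6 N | 14.0 N |
| Cheek shift seen by the wrist camera (3 mm is fully back) | about 2.9 mm | about 3 mm |
| Plate top above holder rim, measured / expected | 52 / 54 mm | 63.5 / 65 mm |
| Upright against the back wall | yes, face plumb within about 0.5 mm | yes, face plumb within about 0.5 mm |

- **Disagreement:** both plates measured 1.5 to 2 mm deeper than the nominal depths. That is about what the camera and holder figures allow.
- **Walnut push:** I pressed it about 0.4 mm further in the same move that released it. That peak was not read; I estimate about 15 N.
- **Sideways push:** while pressing, I leaned on the back walls with up to 6 N.
- **Left alone:** the hazelnut plate, scoop and jar look undisturbed in the last side picture. I did not measure their positions.

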